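# Snap the magnifier's stem into the sloping boom tube

### The arm

A 6-joint arm with a two-finger parallel gripper is mounted at the origin on the work surface. World frame = base frame: x ahead of the robot, y to its left, z up, the work surface at z = 0. Lengths are in m, angles in rad, forces in N, time in s.
With the tool pointing down it reaches from about 0.425 to 0.95 m from the base axis. Payload 14.7 kg.
Tool frame: the origin (TCP) lies midway between the tips of the shut fingers; the grasp point (between the pads) lies hold_point_z behind it (hold_point_z is the distance from the TCP to the grasp point, in m); z points along the fingers, y is the direction in which the jaws open and shut (so a half turn about z gives the same grasp; the last joint's range is limited). The gripper opens to 85 mm and grips with 20 to 120 N. Pads are 22 mm wide; open, the fingers measure 114 mm over their backs; the gripper's body (76 mm by 85 mm) begins 54 mm behind the grasp point. The pads swing forward as they close: fully open they stand 13 mm farther back than shut.
Start: joints at [1.292, 0.48, 1.596, -0, 1.065, -0.047], TCP at [0.149, 0.633, 0.231] pointing down, gripper open.
Joint ranges: [-2.75, 2.75], [-0.82, 2.05], [0.23, 2.67], [-1.56, 4.7], [0.09, 2.69], [-2.92, 2.92]. Speed limits (rad/s): [1.89, 1.89, 2.39, 3.01, 3.01, 3.01].

### API

Orientations are given as a unit quaternion [x, y, z, w].
In Python, from bench import * gives the robot as it stands. The module is installed in compiled form; this text tells all that it offers.
- The arm moves only by the shell command python3 -m jog 'ROWS' [FORCE]. ROWS is text: rows parted by semicolons, each of 7 numbers parted by spaces: the closure, from -1 (fully open) to 1 (shut), so that 0 is half open, then the shift along the tool's x, y, z in m, then the turn, a rotation vector about the tool's x, y, z in rad. In form: hand tx ty tz ax ay az; .... A call has 1 to 20 rows; each row is the pose to reach, as a shift and turn from the pose commanded when the call began, along the tool's axes at that moment; what a row does not reach only later rows make up. A row lasts 1/8 s, in which the tool goes at most 62.5 mm and 10.7 degrees, less where a joint would pass 70% of its speed; a pose out of reach is approached as far as the arm can. A call with a gripper value outside its range is refused whole. The fingers move at their own pace and stop on an object; FORCE is the grip in N (left out, the last holds). Time passes only in rows, so rows that repeat a pose let the fingers close. It gives the time, the measured TCP pose, the force and the opening at its end, in the units of the state.
- read_state(): the state, without advancing time (a new reading comes with each control period).
- read_camera(name): name is "scene" or "top" or "wrist"; returns the picture (480x640x3 uint8, red, green, blue); there is no depth.
- camera_params(name): a dict with "fx", "fy", "cx", "cy" (pixels), "dist_coeffs" ([k1, k2, p1, p2, k3] as OpenCV has them; the pictures are not rectified), "view" (4x4, takes a point from world to camera coordinates). Camera axes: x right, y up, looking along -z (the intrinsics and any distortion apply to the point x, -y, -z); pixel columns grow to the right and rows downward; lengths in m; the calibration is good to about 2 mm. A picture is of the moment at which its call begins: read the wrist's pose just before it. camera_params takes no time and is no camera call; for the wrist camera it gives the pose at the moment of the call.
- close_job(): hands the job in, once; it reports no verdict.
The state is a dict: "time": time; "q": joint angles; "qd": joint speeds; "joint_torque": joint torques, N m; "position": TCP position; "tool_rot": TCP orientation; "contact_force": force on the tool from outside, world axes, zero at the start; "wrist_torque": the same for the moment, N m; "finger_gap": finger opening in m.
Only numpy, scipy, OpenCV 4.12 (cv2) and the standard library are available. Lean on these libraries where they do the work, as an engineer would, in place of code of your own. Each camera call takes 0.05 s, during which the arm holds its last target. There are 200 camera calls.

### The job

Fit the magnifier from its rest onto the boom stand over the sample stage: squeeze the sprung latch button on the side of its square stem flush, slide the stem nose first down into the sloping boom tube, and push it on home until the button snaps out through the hole in the tube's side. Leave it locked there and let go, do not drop the magnifier on the way, do not knock the boom out of its setting, and leave everything else on the table where it is.

Things in the scene. Friction and masses are not known exactly. Their poses are not given: they have to be found in the camera images.
- stem (a point): Magnifier, loose, 0.22 kg, 206 mm long: square aluminium stem 28 x 28 mm, 130 mm long, black tapered nose at one end, lens at the other. Point: on the stem's axis at the middle of the latch button, 40 mm from the nose tip. x along the stem to the lens, y out of the face with the button, z up. It starts level in its rest, axis 60 mm up, nose towards the robot. Mass centre near x = 40 mm.
- nose (a point): Tip of the stem's nose, on its axis, 40 mm from stem, same axes. The nose tapers over 14 mm from 28 mm square to 20 mm square at the tip.
- lens (a point): Centre of the round lens (76 mm across, 12 mm thick, dark rim) on the stem's axis, 128 mm from stem, same axes, z normal to the glass. The bare stem ends at the rim, 90 mm from stem.
- latch (a joint): Latch button: steel block 14 mm along the stem, 12 mm high, mid-face. m: 0 = out (6 mm proud), 0.006 = flush. Spring 4 N, 8 N at flush. It goes straight in wherever pressed: a pad over its lens-side half holds it all flush. Proud, it stops dead on the tube's end. With its nose-side edge in the tube the wall keeps it in (about 0.004 to 0.006); at the hole it snaps out (0).
- mouth (a point): Centre of the open upper end of the boom tube: dark grey square tube 130 mm long, 36 x 36 mm outside, bore 30 x 30 mm, on a red fixed stand, pivot 100 mm back along the axis, 130 mm up. x out of the mouth along the axis (away from the robot and up, 26 to 40 deg above level), y level, out of the side with the latch hole.
- latch_hole (a point): Centre of the latch hole in the tube's +y wall (3 mm thick), in mid-wall, 30 mm inside the mouth; same axes as the mouth. It is 17 mm along the tube and 16 mm high. The magnifier is locked when stem is 30 mm inside the mouth on the tube's axis, same axes, with the latch out.
- boom (a joint): Slope of the boom tube above level, in rad; it is clamped and slips only above about 15 N m.
- rest: Fixed rest of the magnifier: an aluminium plate 130 x 64 x 10 mm with two black U saddles, each 10 mm thick along x and 50 mm wide, centred at x = -27 and x = +72 mm; they support the stem's underside at 46 mm and their prongs reach 58 mm above the table. Origin on the table under the latch button, x along the stem towards the lens.
- sample_stage: Fixed sample stage, red and black block 80 x 80 mm with a white disc on top, 84 mm high; origin on the table under its centre, about 220 mm in front of the boom's pivot.
- objective_mid (a point): Bystander: bright microscope objective, 30 mm across, 52 mm high, standing; point at mid-height.
- driver_grip (a point): Bystander: hand driver lying on the table, 170 mm long; point in its handle.
- fork: Bystander: steel clamping fork lying flat, 75 x 32 x 9 mm; origin under it.
- post_holder_mid (a point): Bystander: black post holder with a steel post, 31 mm across at the foot, 78 mm high; point at mid-height.
- mirror_mount_mid (a point): Bystander: black mirror mount on a post, 48 mm wide, 105 mm high; point at mid-height.
- lens_tube_mid (a point): Bystander: open black lens tube, 33 mm across, 60 mm high, standing; point at mid-height.
- tray_mid (a point): Bystander: grey parts tray with four cells, 110 x 80 x 28 mm; point at mid-height.
Not all that is in view belongs to the job. Leave any green look-alike of the part that bears mouth alone.

How it is judged:
On the way, in this order (a step that is already met when the one before it is completed fails the run):
1. the stem is in the tube with the latch button pressed in and its front edge under the tube's wall (value of joint latch above 0.003 m and x of stem in the frame of mouth between -0.02 and 0.0055 m and y of stem in the frame of mouth between -0.004 and 0.004 m and z of stem in the frame of mouth between -0.004 and 0.004 m), for 0.05 s.
2. the latch button has snapped out through the hole in the tube (value of joint latch below 0.0015 m and x of stem in the frame of mouth between -0.034 and -0.026 m and y of stem in the frame of mouth between -0.004 and 0.004 m and z of stem in the frame of mouth between -0.004 and 0.004 m and angle between the x axis of stem and the x axis of mouth, either way round below 0.09 rad), for 0.2 s.
At the end, for the whole second after the job is handed in: The magnifier is at rest in the boom tube, released: its latch button is out (within 1.5 mm of fully out) through the hole, its middle 26 to 34 mm inside the mouth, the stem within 4 mm of the tube's axis and within 5 degrees of its direction (all of step 2 and linear speed of magnifier below 0.02 m/s); the robot touches nothing.
It fails at once if the boom is knocked out of its setting (its mouth moved by 10 mm) (distance of mouth from where it was at the start of the episode above 0.01 m).
It fails at once if the magnifier is dropped to the table (its lens centre or stem comes below 35 mm) (height (world z) of any of lens, stem below 0.035 m).
It fails at once if another thing on the table is moved by more than 30 mm (distance of any of objective_mid, driver_grip, fork, post_holder_mid, mirror_mount_mid, lens_tube_mid, tray_mid from where it was at the start of the episode above 0.03 m).
It also fails if it takes over 59 s, if anything falls off the work surface, if the arm or the gripper's body presses on something with over 40 N, if the wrist force passes 120 N, or if a joint passes its speed limit or range.

## Working session

There is one attempt and no reset: what is moved stays moved. The work goes in short steps, Python scripts to look and compute and a shell command to move; the robot and the scene stay as the last step left them, time stands still between calls to the robot, and variables do not carry over. Pictures are saved under pics/ and viewed, about 8 in all and at most 12, crops included, and the job is handed in when it is done.

```bash
mkdir -p pics; cat > h.py <<'E'
from bench import *
import numpy as np, cv2
from scipy.spatial.transform import Rotation as R
def P(c):
    K=np.array([[c['fx'],0,c['cx']],[0,c['fy'],c['cy']],[0,0,1.]]); return K,np.array(c['dist_coeffs'],float),np.array(c['view'],float)
def ray(c,uv):
    K,d,V=P(c); p=cv2.undistortPoints(np.array(uv,float).reshape(-1,1,2),K,d)[:,0]
    D=np.c_[p[:,0],-p[:,1],-np.ones(len(p))]@V[:3,:3]; return -V[:3,:3].T@V[:3,3],D
def onz(c,uv,z):
    o,D=ray(c,uv); return o+D*((z-o[2])/D[:,2])[:,None]
def tri(c1,u1,c2,u2):
    o1,d1=ray(c1,u1);o2,d2=ray(c2,u2);out=[]
    for a,b in zip(d1,d2):
        s=np.linalg.lstsq(np.c_[a,-b],o2-o1,rcond=None)[0];p,q=o1+a*s[0],o2+b*s[1];out.append(np.r_[(p+q)/2,np.linalg.norm(p-q)])
    return np.array(out)
def proj(c,X):
    K,d,V=P(c); X=np.atleast_2d(X)@V[:3,:3].T+V[:3,3]; X=X*[1,-1,-1]
    return cv2.projectPoints(X,np.zeros(3),np.zeros(3),K,d)[0][:,0]
def snap(n,f,crop=None,s=1):
    c=camera_params(n);im=read_camera(n)[:,:,::-1].copy();cv2.imwrite(f'pics/raw_{f}.png',im)
    if crop: im=im[crop[1]:crop[3],crop[0]:crop[2]]
    if s!=1: im=cv2.resize(im,None,fx=s,fy=s,interpolation=cv2.INTER_CUBIC)
    cv2.imwrite(f'pics/{f}.png',im);return c
E
python3 - <<'E'
from h import *
s=read_state();print({k:np.round(v,3) for k,v in s.items()})
for n in('scene','top'):
    c=snap(n,n+'0');o,D=ray(c,[[320,240]]);print(n,c['fx'],o,D)
E
```

```text
{'time': np.float64(0.0), 'q': array([ 1.292,  0.481,  1.597, -0.   ,  1.065, -0.047]), 'qd': array([ 0.001, -0.001,  0.001, -0.   , -0.001, -0.   ]), 'joint_torque': array([ 3.0000e-03, -9.5065e+01, -4.3018e+01,  0.0000e+00,  1.2000e-02,
       -0.0000e+00]), 'position': array([0.149, 0.632, 0.231]), 'tool_rot': array([ 0.116,  0.993, -0.001, -0.   ]), 'contact_force': array([ 0.834, -0.29 ,  0.005]), 'wrist_torque': array([ 0.007, -0.053,  0.01 ]), 'finger_gap': np.float64(0.085)}
scene 468.62246687045933 [ 1.22171854 -0.74070708  0.78445721] [[-0.55309883  0.62597434 -0.54996019]]
top 454.25983005994397 [0.26770461 0.03145764 1.16208614] [[ 0.2306237  -0.01651592 -0.97294056]]
```

View pics/top0.png

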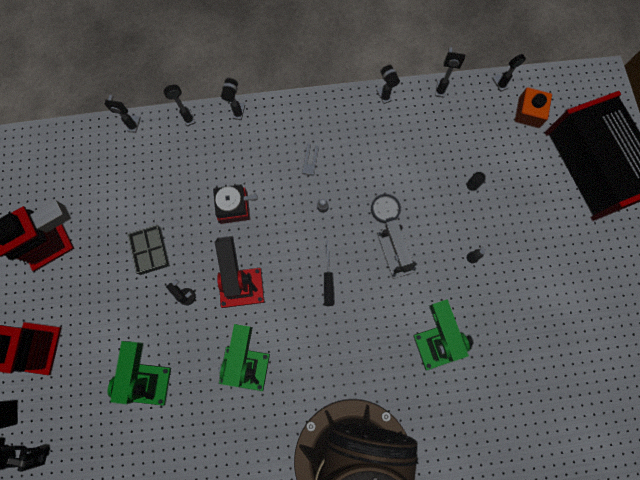

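View pics/scene0.png

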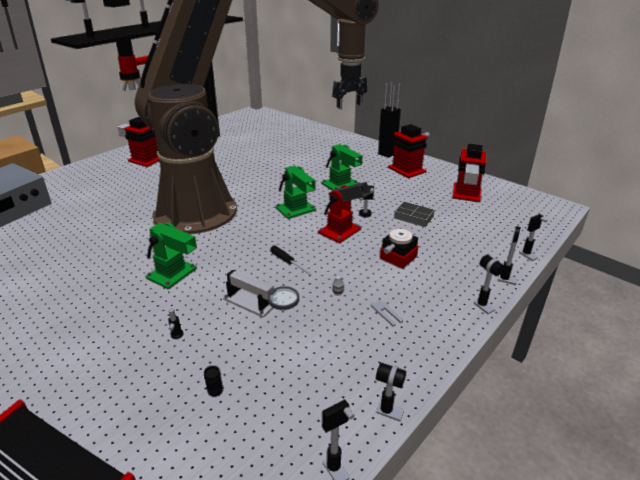

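Top view: the magnifier has its lens at (386,208) and its nose at about (406,272). The red boom has its mouth at about (225,238). The green ones are decoys.

```bash
python3 - <<'E'
from h import *
import bench
print([n for n in dir(bench) if not n.startswith('_')], getattr(bench,'hold_point_z',None))
c=camera_params('top');
print('lens',onz(c,[[386,208]],.06),'nose',onz(c,[[406,272]],.07))
a=onz(c,[[386,208]],.06)[0];b=onz(c,[[404,268]],.07)[0];d=a-b;print('heading',np.arctan2(d[1],d[0]))
print('mouth',onz(c,[[226,238]],.195),'tail',onz(c,[[235,296]],.13), 'objective',onz(c,[[322,206]],.03),'stage',onz(c,[[230,199]],.084))
s=read_state();Rt=R.from_quat(s['tool_rot']).as_matrix();print(Rt.round(3))
w=camera_params('wrist');V=np.array(w['view']);o=-V[:3,:3].T@V[:3,3];print('cam in tool',Rt.T@(o-s['position']),'axes(r,u,back) in tool\n',(Rt.T@V[:3,:3].T).round(3),w['fx'],w['cx'],w['cy'])
E
```

```text
['IKError', 'camera_params', 'close_job', 'hold_point_z', 'read_camera', 'read_state'] 0.0187
lens [[ 0.59136875 -0.1634511   0.06      ]] nose [[ 0.42164656 -0.18508962  0.07      ]]
heading 0.11488738075483894
mouth [[0.52661653 0.21951918 0.195     ]] tail [[0.40593554 0.2215019  0.13      ]] objective [[ 0.62594287 -0.00381396  0.03      ]] stage [[0.65539058 0.22410115 0.084     ]]
[[-0.973  0.23  -0.   ]
 [ 0.23   0.973 -0.001]
 [ 0.    -0.001 -1.   ]]
cam in tool [ 7.12350887e-02 -1.39803042e-04 -1.42494975e-01] axes(r,u,back) in tool
 [[-0.     0.959  0.283]
 [ 1.     0.     0.   ]
 [ 0.     0.283 -0.959]] 359.59326732908295 325.67992752402745 241.68949505887346
```

```bash
cat >> h.py <<'E'
def Rtool(h,slope=0):  # tool x = -axis, z = -up-normal
    x=-np.array([np.cos(h)*np.cos(slope),np.sin(h)*np.cos(slope),np.sin(slope)])
    z=np.array([np.cos(h)*np.sin(slope),np.sin(h)*np.sin(slope),-np.cos(slope)])
    return np.c_[x,np.cross(z,x),z]
def row(pos,Rg,p0=None,R0=None):
    s=read_state();R0=R.from_quat(s['tool_rot']).as_matrix() if R0 is None else R0
    p0=np.array(s['position']) if p0 is None else p0
    return (R0.T@(np.array(pos)-p0)).round(4),R.from_matrix(R0.T@Rg).as_rotvec().round(4)
E
python3 - <<'E'
from h import *
for p,h in (([.18,.62,.36],-.23),([.45,.42,.36],-.1),([.53,.30,.34],-.016)): print(row(p,Rtool(h)))
E
```

```text
(array([-0.0328, -0.005 , -0.1293]), array([-0.0011, -0.    , -0.0018]))
(array([-0.3415, -0.1376, -0.1291]), array([-1.100e-03, -1.000e-04, -1.318e-01]))
(array([-0.4469, -0.236 , -0.109 ]), array([-1.100e-03, -2.000e-04, -2.158e-01]))
```

```bash
python3 -m jog '-1 -0.033 -0.005 -0.06 0 0 0; -1 -0.033 -0.005 -0.12 0 0 0; -1 -0.1 -0.04 -0.129 0 0 -0.05; -1 -0.34 -0.138 -0.129 0 0 -0.13; -1 -0.34 -0.138 -0.129 0 0 -0.13; -1 -0.34 -0.138 -0.129 0 0 -0.13; -1 -0.34 -0.138 -0.129 0 0 -0.13; -1 -0.447 -0.236 -0.109 0 0 -0.216; -1 -0.447 -0.236 -0.109 0 0 -0.216; -1 -0.447 -0.236 -0.109 0 0 -0.216; -1 -0.447 -0.236 -0.109 0 0 -0.216; -1 -0.447 -0.236 -0.109 0 0 -0.216'
python3 - <<'E'
from h import *
c=snap('wrist','w1');import pickle;pickle.dump(c,open('w1.pkl','wb'));s=read_state();print(s['position'],s['time'])
print(row([.54,.16,.34],Rtool(-.016)))
E
```

```text
time: 1.6
position: [0.5299, 0.3003, 0.3401]
tool_rot: [0.008, 1.0, 0.0, -0.0]
contact_force: [-0.4, 0.0, -0.5]
finger_gap: 0.0853
[0.52969558 0.30078679 0.34025362] 1.65
(array([-0.0125, -0.1406,  0.0002]), array([ 0.0001, -0.0003,  0.0006]))
```

View pics/w1.png

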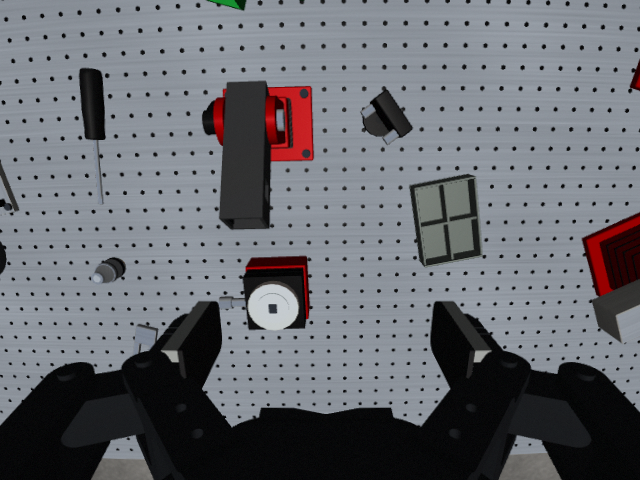

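```bash
python3 -m jog '-1 -0.0125 -0.07 0 0 0 0; -1 -0.0125 -0.14 0 0 0 0; -1 -0.0125 -0.14 0 0 0 0; -1 -0.0125 -0.14 0 0 0 0; -1 -0.0125 -0.14 0 0 0 0'
python3 - <<'E'
from h import *
c=snap('wrist','w2');import pickle;pickle.dump(c,open('w2.pkl','wb'));s=read_state();print(s['position'],s['time'])
a=cv2.imread('pics/raw_w1.png')[70:240,195:295]
w1=pickle.load(open('w1.pkl','rb'));
b0=cv2.imread('pics/raw_w2.png')
q=proj(c,[[.527,.22,.19]])[0].astype(int);x0=max(q[0]-50,0);y0=max(q[1]-150,0);print('b origin',x0,y0,'s=3.5')
b=b0[y0:y0+170,x0:x0+100]
f=lambda i:cv2.convertScaleAbs(cv2.resize(i,None,fx=3.5,fy=3.5,interpolation=cv2.INTER_CUBIC),alpha=1.6,beta=20)
cv2.imwrite('pics/ab.png',np.hstack([f(a),np.zeros((595,20,3),np.uint8),f(b)]))
E
```

```text
time: 2.28
position: [0.5403, 0.1616, 0.3404]
tool_rot: [0.007, 1.0, 0.0, 0.0]
contact_force: [-0.2, 1.0, -0.1]
finger_gap: 0.0859
[0.54032202 0.16161252 0.3403157 ] 2.325
b origin 346 57 s=3.5
```

View pics/ab.png

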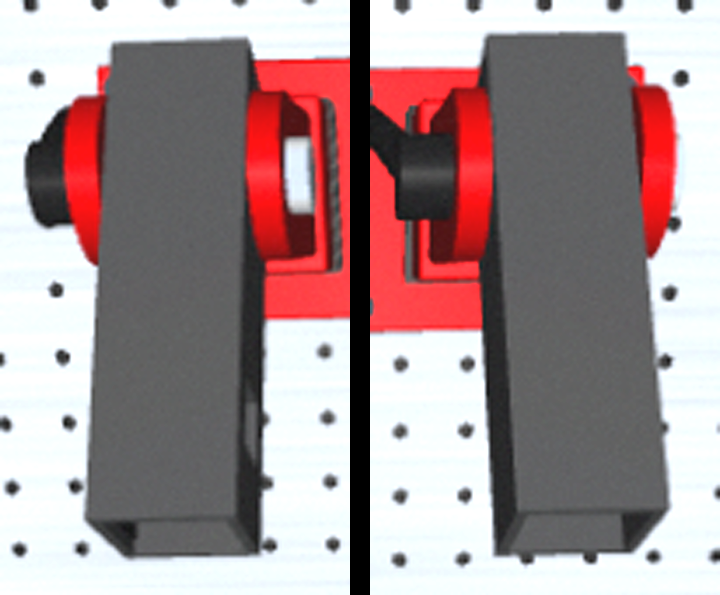

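```bash
python3 - <<'E'
from h import *
import pickle
w1,w2=[pickle.load(open(f,'rb')) for f in('w1.pkl','w2.pkl')]
A=np.array([[87,519],[238,515],[112,43],[248,38],[130,556],[260,552]])/3.5+[195,70]
B=np.array([[148,514],[297,510],[115,36],[254,33],[127,555],[262,551]])/3.5+[346,57]
T=tri(w1,A,w2,B);print(T.round(4));X=T[:,:3]
n=np.linalg.norm;print('len',n(X[0]-X[2]),n(X[1]-X[3]),'wid',n(X[0]-X[1]),n(X[2]-X[3]),n(X[4]-X[5]),'ht',n(X[0]-X[4]),n(X[1]-X[5]))
d=(X[0]+X[1]-X[2]-X[3])/2;h=np.arctan2(d[1],d[0]);s=np.arctan2(d[2],np.hypot(d[0],d[1]));print('h,slope',h,s)
print('mouth by 4',(X[0]+X[1]+X[4]+X[5])/4,'by top',(X[0]+X[1])/2+Rtool(h,s)[:,2]*.018)
# stem crude from top cam
print(row([.45,-.10,.24],Rtool(.12)),row([.45,-.24,.24],Rtool(.12)))
E
```

```text
[[5.226e-01 2.126e-01 1.934e-01 9.000e-04]
 [5.226e-01 2.481e-01 1.913e-01 6.000e-04]
 [4.088e-01 2.115e-01 1.298e-01 4.000e-04]
 [4.085e-01 2.474e-01 1.307e-01 1.000e-04]
 [5.397e-01 2.131e-01 1.608e-01 4.000e-04]
 [5.387e-01 2.480e-01 1.628e-01 3.000e-04]]
len 0.1303515859989345 0.1291521393479739 wid 0.03558644546179053 0.035977219145121975 0.03500684596046229 ht 0.03675754734677611 0.03276979158962726
h,slope 0.0077679399068506854 0.4989516885871808
mouth by 4 [0.53090481 0.23043974 0.17708175] by top [0.53121391 0.23039463 0.17654308]
(array([ 0.0866, -0.2629,  0.1002]), array([ 4.000e-04,  1.000e-04, -1.342e-01])) (array([ 0.0846, -0.4029,  0.1002]), array([ 4.000e-04,  1.000e-04, -1.342e-01]))
```

```bash
python3 -m jog '-1 0.04 -0.1 0.0 0 0 -0.06; -1 0.08 -0.28 0.05 0 0 -0.13; -1 0.08 -0.28 0.1 0 0 -0.134; -1 0.08 -0.28 0.1 0 0 -0.134; -1 0.08 -0.28 0.1 0 0 -0.134; -1 0.08 -0.28 0.1 0 0 -0.134; -1 0.08 -0.28 0.1 0 0 -0.134; -1 0.08 -0.28 0.1 0 0 -0.134'
python3 - <<'E'
from h import *
c=snap('wrist','w3');import pickle;pickle.dump(c,open('w3.pkl','wb'));s=read_state();print(s['position'],s['time'])
im=cv2.imread('pics/raw_w3.png')
q=proj(c,[[.42,-.185,.07],[.59,-.163,.06]]);print(q)
x0,y0=(q.min(0)-[70,60]).astype(int).clip(0);x1,y1=(q.max(0)+[70,60]).astype(int);print('origin',x0,y0)
b=im[y0:y1,x0:x1];f=min(800/b.shape[1],600/b.shape[0]);print('f',f)
cv2.imwrite('pics/c3.png',cv2.convertScaleAbs(cv2.resize(b,None,fx=f,fy=f,interpolation=cv2.INTER_CUBIC),alpha=1.2))
E
```

```text
time: 3.32
position: [0.4569, -0.1175, 0.2408]
tool_rot: [-0.06, 0.998, -0.0, 0.001]
contact_force: [-0.6, -0.3, -0.5]
finger_gap: 0.0856
[ 0.45684277 -0.11748883  0.24085584] 3.375
[[253.48989003 168.20184508]
 [266.54411321 337.68009277]]
origin 183 108
f 2.0761245674740483
```

View pics/c3.png

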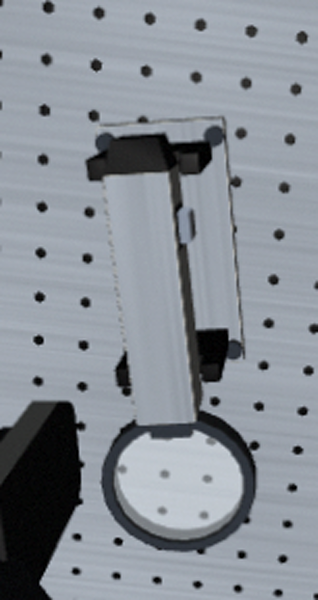

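```bash
python3 - <<'E'
from h import *
import pickle
c=pickle.load(open('w3.pkl','rb'))
X=onz(c,np.array([[103,174],[170,169],[135,425],[197,424]])/2.0761+[183,108],.074);print(X.round(4))
n=np.linalg.norm;print('len',n(X[0]-X[2]),n(X[1]-X[3]),'wid',n(X[0]-X[1]),n(X[2]-X[3]))
a,b=(X[0]+X[1])/2,(X[2]+X[3])/2;d=b-a;h=np.arctan2(d[1],d[0]);u=d/n(d)
S=((a+26e-3*u)+(b-90e-3*u))/2;S[2]=.06;print('h',h,'stem',S)
l=onz(c,np.array([[178,481]])/2.0761+[183,108],.06)[0];print('lens',l,S+.128*u)
G=S+.0125*u; 
for z in(.13,.06): print(row(G+[0,0,z-.06-.0187],Rtool(h)))
E
```

```text
[[ 0.4418 -0.201   0.074 ]
 [ 0.4365 -0.1733  0.074 ]
 [ 0.5562 -0.181   0.074 ]
 [ 0.5521 -0.1525  0.074 ]]
len 0.11610843703572271 0.1174886905915182 wid 0.028212504409195937 0.02870378546983034
h 0.1752007342114798 stem [ 0.46512241 -0.18250209  0.06      ]
lens [ 0.59206295 -0.16059893  0.06      ] [ 0.59116294 -0.16019094  0.06      ]
(array([-0.0128, -0.0648,  0.1296]), array([-0.0004,  0.001 , -0.0549]))
(array([-0.0127, -0.0648,  0.1996]), array([-0.0004,  0.001 , -0.0549]))
```

```bash
python3 -m jog '-1 -0.0128 -0.065 0.06 0 0 -0.055; -1 -0.0128 -0.065 0.12 0 0 -0.055; -1 -0.0128 -0.065 0.13 0 0 -0.055; -1 -0.0128 -0.065 0.13 0 0 -0.055; -1 -0.0128 -0.065 0.13 0 0 -0.055'
python3 - <<'E'
from h import *
h=.1752;S=np.array([.4651,-.1825,.06]);u=np.array([np.cos(h),np.sin(h),0]);print(row(S+.0125*u+[0,0,-.0230],Rtool(h)),read_state()['position'])
E
```

```text
time: 4.0
position: [0.4773, -0.1812, 0.1115]
tool_rot: [-0.087, 0.996, -0.0, 0.001]
contact_force: [-0.2, 0.9, 0.3]
finger_gap: 0.0855
(array([-0.0002,  0.001 ,  0.0745]), array([-0.0008,  0.0012, -0.0009])) [ 0.4773063  -0.18124455  0.11154156]
```

```bash
python3 -m jog '-1 0 0.001 0.04 0 0 0; -1 0 0.001 0.0745 0 0 0; -1 0 0.001 0.0745 0 0 0; 0.2 0 0.001 0.0745 0 0 0; 0.6 0 0.001 0.0745 0 0 0; 1 0 0.001 0.0745 0 0 0; 1 0 0.001 0.0745 0 0 0; 1 0 0.001 0.0745 0 0 0;1 0 0.001 0.0745 0 0 0' 60
```

```text
time: 5.12
position: [0.4769, -0.1809, 0.037]
tool_rot: [-0.087, 0.996, -0.0, 0.001]
contact_force: [-2.5, 3.4, 18.6]
finger_gap: 0.0274
```

```bash
python3 -m jog '1 0 0 -0.02 0 0 0; 1 0 0 -0.06 0 0 0; 1 0 0 -0.12 0 0 0; 1 0 0 -0.18 0 0 0; 1 0 0 -0.23 0 0 0; 1 0 0 -0.25 0 0 0; 1 0 0 -0.25 0 0 0; 1 0 0 -0.25 0 0 0'
python3 - <<'E'
from h import *
c=snap('wrist','w4');import pickle;s=read_state();pickle.dump((c,s),open('w4.pkl','wb'));print(s['position'],s['finger_gap'],s['contact_force'])
im=cv2.imread('pics/raw_w4.png');b=im[120:480,170:490];cv2.imwrite('pics/c4.png',cv2.convertScaleAbs(cv2.resize(b,None,fx=1.6667,fy=1.6667,interpolation=cv2.INTER_CUBIC),alpha=1.3))
E
```

```text
time: 6.12
position: [0.4755, -0.1804, 0.2847]
tool_rot: [-0.086, 0.996, 0.0, -0.001]
contact_force: [-0.4, -0.3, -2.6]
finger_gap: 0.0274
[ 0.47543454 -0.18038547  0.2844521 ] 0.027052712413494617 [-0.89149888 -1.0096572  -2.47014351]
```

View pics/c4.png

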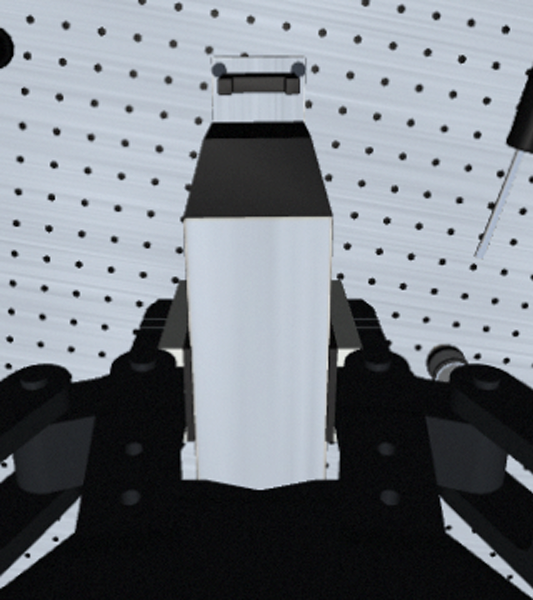

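```bash
python3 - <<'E'
from h import *
import pickle
c,s=pickle.load(open('w4.pkl','rb'));Rt=R.from_quat(s['tool_rot']).as_matrix();p=np.array(s['position'])
def edge(a,b,w):
    o,D=ray(c,np.array([a,b])/1.6667+[170,120]);k=w/np.linalg.norm(D[0]-D[1]);return [Rt.T@(o+d*k-p) for d in D]
t=edge([211,122],[304,122],.02);sh=edge([183,217.5],[332,217.5],.028)
print('tip top edge',np.round(t,4),'shoulder top',np.round(sh,4))
print('expected (stem level, grasp 12.5): tip x .0525 z -.023-.010 ; shoulder x .0385 z -.023-.014')
tip=np.mean(t,0)+[0,0,.01];s0=np.mean(sh,0)+[0,0,.014];print('axis tip',tip,'axis shoulder',s0)
E
```

```text
tip top edge [[ 0.0516 -0.0108 -0.0144]
 [ 0.0516  0.0092 -0.0143]] shoulder top [[ 0.0368 -0.0148 -0.0356]
 [ 0.0368  0.0132 -0.0356]]
expected (stem level, grasp 12.5): tip x .0525 z -.023-.010 ; shoulder x .0385 z -.023-.014
axis tip [ 0.05155792 -0.00082208 -0.00434324] axis shoulder [ 0.0368281  -0.00075624 -0.02157459]
```

```bash
cat >> h.py <<'E'
MO=np.array([.531,.2304,.1768]);HB,SL=.008,.499
St=np.array([.0115,-.0006,-.0222])  # stem in tool
def mf(x,y=0,z=0,St_=None,MO_=None):
    Rg=Rtool(HB,SL);M=np.c_[-Rg[:,0],Rg[:,1],-Rg[:,2]]
    return (MO if MO_ is None else MO_)+M@[x,y,z]-Rg@(St if St_ is None else St_),Rg
E
python3 - <<'E'
from h import *
for x in(.13,.085): p,r=mf(x);print(p,row(p,r))
E
```

```text
[0.66586035 0.23207893 0.22502154] (array([-0.2588,  0.3734,  0.0594]), array([ 0.0422, -0.4998,  0.1615]))
[0.62634885 0.23176283 0.20348689] (array([-0.2198,  0.3799,  0.081 ]), array([ 0.0422, -0.4998,  0.1615]))
```

```bash
python3 -m jog '1 -0.05 0.04 0 0 -0.05 0.02; 1 -0.1 0.09 0 0.01 -0.18 0.06; 1 -0.14 0.14 0.01 0.02 -0.32 0.1; 1 -0.19 0.19 0.01 0.03 -0.42 0.14; 1 -0.22 0.245 0.02 0.042 -0.5 0.1615; 1 -0.259 0.3 0.03 0.042 -0.5 0.1615; 1 -0.259 0.35 0.05 0.042 -0.5 0.1615; 1 -0.259 0.3734 0.0594 0.042 -0.5 0.1615; 1 -0.259 0.3734 0.0594 0.042 -0.5 0.1615; 1 -0.259 0.3734 0.0594 0.042 -0.5 0.1615; 1 -0.259 0.3734 0.0594 0.042 -0.5 0.1615'
python3 - <<'E'
from h import *
p,r=mf(.085);print(row(p,r))
E
```

```text
time: 7.55
position: [0.667, 0.2306, 0.2262]
tool_rot: [-0.003, 0.969, 0.0, 0.248]
contact_force: [-0.7, -0.6, -2.5]
finger_gap: 0.0274
(array([0.0466, 0.0015, 0.0005]), array([-0.0012,  0.0017, -0.0007]))
```

```bash
python3 -m jog '1 0.0466 0.0015 0.0005 -0.001 0.0015 -0.0005; 1 0.0466 0.0015 0.0005 -0.001 0.0015 -0.0005; 1 0.0466 0.0015 0.0005 -0.001 0.0015 -0.0005; 1 0.0466 0.0015 0.0005 -0.001 0.0015 -0.0005'
python3 - <<'E'
from h import *
import pickle
s=read_state();c=snap('wrist','w5');pickle.dump((c,s),open('w5.pkl','wb'));print(s['position'],s['time'])
p,r=mf(.085);print(row(p,r))
im=cv2.imread('pics/raw_w5.png');b=im[0:340,220:440];cv2.imwrite('pics/c5.png',cv2.convertScaleAbs(cv2.resize(b,None,fx=1.75,fy=1.75,interpolation=cv2.INTER_CUBIC),alpha=1.5,beta=15))
c=snap('scene','s5');s5=pickle.dump(c,open('s5.pkl','wb'));q=proj(c,MO)[0];print(q)
a=cv2.imread('pics/raw_s5.png');x0,y0=int(q[0])-50,int(q[1])-70;a=cv2.resize(a[y0:y0+119,x0:x0+80],None,fx=5,fy=5,interpolation=cv2.INTER_CUBIC);print('sc origin',x0,y0)
cv2.imwrite('pics/c5.png',np.hstack([cv2.imread('pics/c5.png'),cv2.convertScaleAbs(a,alpha=1.5,beta=15)]))
E
```

```text
time: 8.05
position: [0.6275, 0.2327, 0.2045]
tool_rot: [-0.004, 0.969, 0.001, 0.248]
contact_force: [0.2, 0.3, -2.8]
finger_gap: 0.0272
[0.62747202 0.23266871 0.2044555 ] 8.05
(array([ 0.0012, -0.0009,  0.0002]), array([ 0.0006,  0.0019, -0.0001]))
[364.51654855 189.28004034]
sc origin 314 119
```

View pics/c5.png

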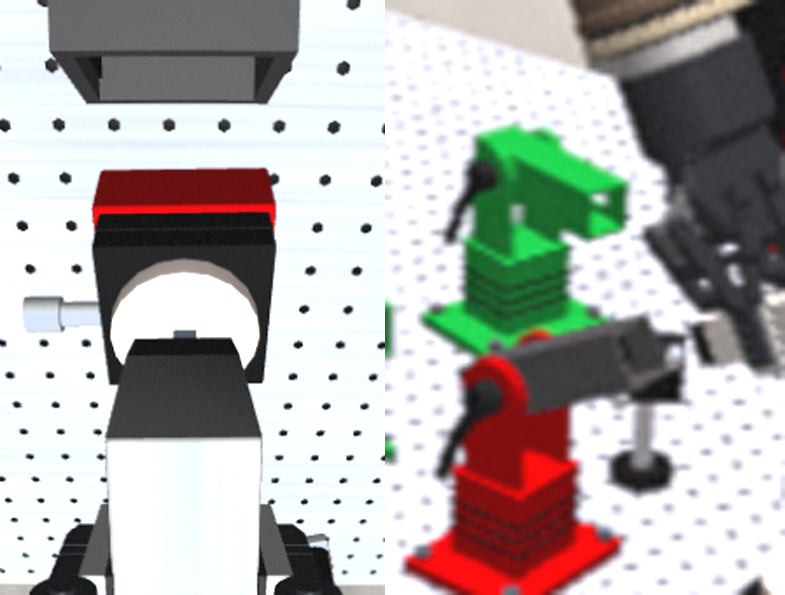

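```bash
python3 - <<'E'
from h import *
import pickle
c,s=pickle.load(open('w5.pkl','rb'));Rt=R.from_quat(s['tool_rot']).as_matrix();p=np.array(s['position'])
def edge(a,b,w):
    o,D=ray(c,np.array([a,b])/1.75+[220,0]);k=w/np.linalg.norm(D[0]-D[1]);return np.mean([Rt.T@(o+d*k-p) for d in D],0)
def l(n,*v): print(n,*[x.round(4) for x in v])
mt=edge([48,52],[297,50],.036);mb=edge([88,102],[267,103],.036)
l('mouth top,bot,ctr',mt,mb,(mt+mb)/2)
l('mouth expected',Rt.T@(MO-p))
tl=edge([132,339],[238,339],.02);tt=edge([129,354],[242,353],.02);sh=edge([107,438],[260,436],.028)
l('tip low, tip top, shoulder',tl,tt,sh);l('shoulder axis',sh+[0,0,.014])
E
```

```text
mouth top,bot,ctr [ 0.0978 -0.0021 -0.0418] [ 0.098  -0.0018 -0.0046] [ 0.0979 -0.0019 -0.0232]
mouth expected [ 0.0979 -0.0015 -0.0221]
tip low, tip top, shoulder [ 0.0531 -0.0003 -0.0241] [ 0.0517 -0.0002 -0.0322] [ 0.0364 -0.0006 -0.0327]
shoulder axis [ 0.0364 -0.0006 -0.0187]
```

```bash
python3 -m jog '1 0.02 -0.0012 0 0 0.001 0; 1 0.04 -0.0012 0 0 0.001 0; 1 0.05 -0.0012 0 0 0.001 0; 1 0.06 -0.0012 0 0 0.001 0; 1 0.068 -0.0012 0 0 0.001 0; 1 0.07 -0.0012 0 0 0.001 0;  1 0.07 -0.0012 0 0 0.001 0'
python3 - <<'E'
from h import *
s=read_state();print(s['contact_force'],s['wrist_torque'],R.from_quat(s['tool_rot']).as_matrix().T@s['contact_force']);p,r=mf(.0165);print(row(p,r))
E
```

```text
time: 9.02
position: [0.5653, 0.2314, 0.1704]
tool_rot: [-0.004, 0.969, 0.001, 0.247]
contact_force: [-2.5, 1.7, 2.7]
finger_gap: 0.0276
[-2.54689896  1.73808699  2.72228571] [0.12321513 0.68137511 0.03938276] [ 0.91911     1.76213725 -3.60119276]
(array([-0.001 , -0.0001,  0.0002]), array([0.0008, 0.0002, 0.0007]))
```

```bash
python3 -m jog '1 0.004 0 0 0 0 0; 1 0.007 0 0 0 0 0; 1 0.010 0 0 0 0 0; 1 0.013 0 0 0 0 0; 1 0.013 0 0 0 0 0'
python3 - <<'E'
from h import *
import pickle
s=read_state();c=snap('wrist','w6');print(s['finger_gap'],R.from_quat(s['tool_rot']).as_matrix().T@s['contact_force']);p,r=mf(.0);print(row(p,r))
im=cv2.imread('pics/raw_w6.png');b=im[140:400,200:450];cv2.imwrite('pics/c6.png',cv2.convertScaleAbs(cv2.resize(b,None,fx=2.3,fy=2.3,interpolation=cv2.INTER_CUBIC),alpha=1.5,beta=15))
E
```

```text
time: 9.65
position: [0.5537, 0.2313, 0.1641]
tool_rot: [-0.004, 0.969, 0.001, 0.247]
contact_force: [-2.8, 0.9, 6.3]
finger_gap: 0.0275
0.027476034175818294 [-0.58474046  0.88936416 -6.87472088]
(array([ 0.0023, -0.0001,  0.0002]), array([0.0009, 0.0003, 0.0007]))
```

View pics/c6.png

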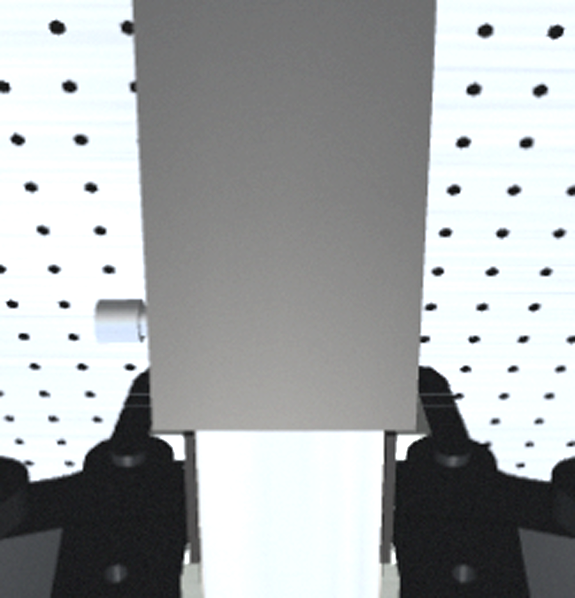

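```bash
python3 -m jog '1 0.001 0 0 0 0 0; 1 0.001 0 0 0 0 0; 0 0.001 0 0 0 0 0; -0.15 0.001 0 0 0 0 0; -0.15 0.001 0 0 0 0 0; -0.15 0.001 0 0 0 0 0'
python3 - <<'E'
from h import *
import pickle
s=read_state();c=snap('wrist','w7');print(s['finger_gap'],R.from_quat(s['tool_rot']).as_matrix().T@s['contact_force']);p,r=mf(.0);print(row(p,r))
im=cv2.imread('pics/raw_w7.png');b=im[140:400,200:450];b=np.hstack([b,np.zeros((260,5,3),np.uint8)]);cv2.imwrite('pics/c7.png',cv2.convertScaleAbs(cv2.resize(b,None,fx=1.6,fy=1.6,interpolation=cv2.INTER_CUBIC),alpha=1.5,beta=15))
c=snap('scene','s7');a=cv2.imread('pics/raw_s7.png')[135:265,310:460];a=cv2.resize(a,None,fx=2.7,fy=3.2,interpolation=cv2.INTER_CUBIC);b=cv2.imread('pics/c7.png');h=min(len(a),len(b));cv2.imwrite('pics/c7.png',np.hstack([b[:h],a[:h]])[:,:800])
E
```

```text
time: 10.45
position: [0.5526, 0.231, 0.1633]
tool_rot: [-0.004, 0.969, 0.001, 0.247]
contact_force: [-0.5, -0.1, 0.3]
finger_gap: 0.0493
0.04929023703874851 [ 0.27274211 -0.06624439 -0.48643589]
(array([0.001 , 0.0001, 0.    ]), array([ 0.0005, -0.0003,  0.0008]))
```

View pics/c7.png

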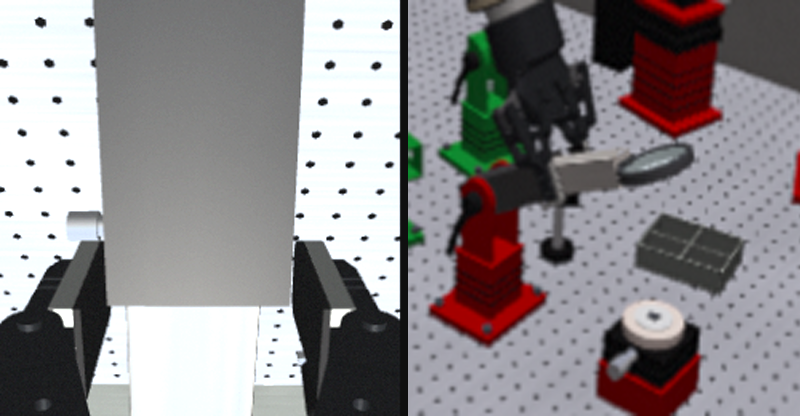

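```bash
python3 -m jog '-0.15 -0.02 0 0 0 0 0; -0.15 -0.04 0 0 0 0 0; -0.15 -0.048 0 0 0 0 0; -0.15 -0.048 0 0 0 0 0; 0.3 -0.048 0 0 0 0 0; 1 -0.048 0 0 0 0 0; 1 -0.048 0 0 0 0 0; 1 -0.048 0 0 0 0 0' 50
python3 -m jog '1 0.006 0 0 0 0 0; 1 0.012 0 0 0 0 0; 1 0.018 0 0 0 0 0; 1 0.023 0 0 0 0 0; 1 0.026 0 0 0 0 0; 1 0.026 0 0 0 0 0'
python3 - <<'E'
from h import *
s=read_state();print(s['finger_gap'],R.from_quat(s['tool_rot']).as_matrix().T@s['contact_force'],s['wrist_torque'])
E
```

```text
time: 11.55
position: [0.5942, 0.231, 0.186]
tool_rot: [-0.005, 0.969, 0.001, 0.246]
contact_force: [-0.9, -4.7, 3.0]
finger_gap: 0.0274
time: 12.3
position: [0.5805, 0.2332, 0.1813]
tool_rot: [-0.004, 0.967, 0.003, 0.254]
contact_force: [42.1, -19.7, 40.3]
finger_gap: 0.0272
0.027190445621540313 [-56.32040257 -19.95564466 -14.63288024] [-3.10060642 -8.62448122 -0.69228697]
```

```bash
python3 -m jog '1 -0.005 0 0 0 0 0; 1 -0.009 0 0 0 0 0; 1 -0.009 0 0 0 0 0'
python3 - <<'E'
from h import *
import pickle
s=read_state();c=snap('wrist','w8');pickle.dump((c,s),open('w8.pkl','wb'));print(s['finger_gap'],R.from_quat(s['tool_rot']).as_matrix().T@s['contact_force']);p,r=mf(.0);print(row(p,r))
im=cv2.imread('pics/raw_w8.png');b=im[60:340,200:450];cv2.imwrite('pics/c8.png',cv2.convertScaleAbs(cv2.resize(b,None,fx=2.14,fy=2.14,interpolation=cv2.INTER_CUBIC),alpha=1.5,beta=15))
E
```

```text
time: 12.68
position: [0.581, 0.2325, 0.1808]
tool_rot: [-0.005, 0.969, 0.002, 0.249]
contact_force: [-15.7, -1.3, 35.7]
finger_gap: 0.0274
0.027431031465825977 [ -3.48157336  -1.06183279 -38.86477881]
(array([ 0.0344, -0.0011,  0.0016]), array([0.0031, 0.0043, 0.0011]))
```

View pics/c8.png

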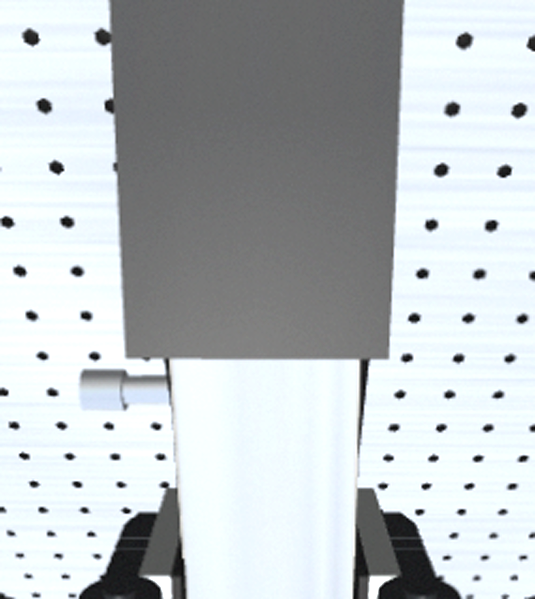

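The stem is about 13 mm in and binding: it drooped in its clearance when I released it, and I regripped it in that pose. I'll relieve the pitch and check the force.

```bash
python3 -m jog '1 0 -0.0005 -0.001 0 -0.015 0; 1 0 -0.0005 -0.002 0 -0.03 0; 1 0 -0.0005 -0.002 0 -0.03 0; 1 0 -0.0005 -0.002 0 -0.03 0'
cat > f.py <<'E'
from h import *
s=read_state();Rt=R.from_quat(s['tool_rot']).as_matrix();print(round(s['time'],2),'gap',s['finger_gap'],'F tool',(Rt.T@s['contact_force']).round(1),'T tool',(Rt.T@s['wrist_torque']).round(2));p,r=mf(.0);print(row(p,r))
E
python3 f.py
```

```text
time: 13.22
position: [0.5806, 0.2321, 0.182]
tool_rot: [-0.005, 0.965, 0.002, 0.263]
contact_force: [3.9, -0.1, 16.8]
finger_gap: 0.0272
13.22 gap 0.027225311355059525 F tool [-11.9  -0.1 -12.5] T tool [ 0.07 -1.34  0.05]
(array([ 0.0346, -0.0006,  0.0018]), array([0.0029, 0.0337, 0.0006]))
```

```bash
python3 -m jog '1 0.002 0 -0.0007 0 -0.004 0; 1 0.005 0 -0.0007 0 -0.006 0; 1 0.008 0 -0.0007 0 -0.008 0; 1 0.008 0 -0.0007 0 -0.008 0' ; python3 f.py
```

```text
time: 13.72
position: [0.5745, 0.2315, 0.1794]
tool_rot: [-0.004, 0.963, 0.002, 0.268]
contact_force: [10.3, -7.1, 23.3]
finger_gap: 0.0272
13.72 gap 0.027187268069591274 F tool [-20.9  -7.2 -14.7] T tool [ 1.04 -2.69 -0.32]
(array([ 0.0281, -0.0002,  0.0025]), array([0.0019, 0.0435, 0.0005]))
```

```bash
python3 -m jog '1 0.002 -0.0003 -0.001 0 0 0; 1 0.005 -0.0003 -0.001 0 0 0; 1 0.007 -0.0003 -0.001 0 0 0; 1 0.007 -0.0003 -0.001 0 0 0' ; python3 f.py
```

```text
time: 14.22
position: [0.5676, 0.2311, 0.1763]
tool_rot: [-0.004, 0.964, 0.002, 0.268]
contact_force: [9.8, -5.9, 20.4]
finger_gap: 0.0274
14.22 gap 0.027364152584233224 F tool [-18.8  -6.  -12.5] T tool [ 0.9  -2.7  -0.36]
(array([0.0206, 0.0002, 0.0034]), array([0.0017, 0.0428, 0.0006]))
```

Moving well. A few more millimetres.

```bash
python3 -m jog '1 0.001 -0.0002 -0.0005 0 0 0; 1 0.002 -0.0002 -0.0005 0 0 0; 1 0.003 -0.0002 -0.0005 0 0 0; 1 0.003 -0.0002 -0.0005 0 0 0;1 0.003 -0.0002 -0.0005 0 0 0' ; python3 f.py
```

```text
time: 14.85
position: [0.5648, 0.2314, 0.1751]
tool_rot: [-0.004, 0.964, 0.002, 0.268]
contact_force: [9.6, -0.6, 15.7]
finger_gap: 0.0271
14.85 gap 0.027141976134121806 F tool [-16.3  -0.6  -8.5] T tool [ 0.27 -2.68 -0.08]
(array([ 0.0176, -0.0001,  0.0038]), array([0.0027, 0.0426, 0.0004]))
```

```bash
python3 - <<'E'
from h import *
import pickle
s=read_state();c=snap('wrist','w9');im=cv2.imread('pics/raw_w9.png');b=im[60:340,200:450]
cv2.imwrite('pics/c9.png',cv2.convertScaleAbs(cv2.resize(b,None,fx=2.14,fy=2.14,interpolation=cv2.INTER_CUBIC),alpha=1.5,beta=15))
E
```

```text
(no output)
```

View pics/c9.png

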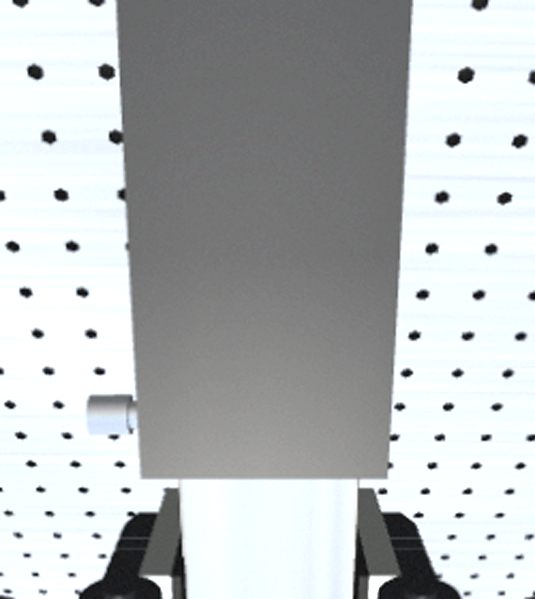

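```bash
python3 -m jog '1 -0.003 0 0 0 0 0; 1 -0.006 0 0 0 0 0; 1 -0.006 0 0 0 0 0' ; python3 f.py
```

```text
time: 15.28
position: [0.5652, 0.2311, 0.175]
tool_rot: [-0.005, 0.964, 0.002, 0.264]
contact_force: [-25.5, 7.4, 10.8]
finger_gap: 0.0278
15.28 gap 0.027752447384755432 F tool [ 16.4   7.7 -22.3] T tool [-1.36  2.11  0.05]
(array([0.0178, 0.0002, 0.0036]), array([0.0026, 0.0356, 0.0015]))
```

```bash
python3 -m jog '1 -0.002 0 0 0 0 0; 1 -0.004 0 0 0 0 0; 1 -0.004 0 0 0 0 0' ; python3 f.py
```

```text
time: 15.65
position: [0.5656, 0.2308, 0.175]
tool_rot: [-0.005, 0.965, 0.002, 0.262]
contact_force: [-47.3, 13.4, 10.2]
finger_gap: 0.0272
15.65 gap 0.027171147759992728 F tool [ 35.5  14.  -32.6] T tool [-2.37  5.41  0.05]
(array([0.0181, 0.0005, 0.0035]), array([0.0021, 0.0312, 0.0028]))
```

```bash
python3 -m jog '1 0.004 0 0 0 0 0; 1 0.008 0 0 0 0 0; 1 0.008 0 0 0 0 0; 0 0.008 0 0 0 0 0; -0.3 0.008 0 0 0 0 0; -0.5 0.008 0 0 0 0 0; -0.5 0.008 0 0 0 0 0; -0.5 0.008 0 -0.04 0 0 0; -0.5 0.008 0 -0.09 0 0 0; -0.5 0.008 0 -0.13 0 0 0; -0.5 0.008 0 -0.15 0 0 0; -0.5 0.008 0 -0.15 0 0 0'; python3 f.py
python3 - <<'E'
from h import *
print(row([.53,.31,.33],Rtool(.008)))
E
```

```text
time: 17.15
position: [0.4873, 0.2299, 0.3041]
tool_rot: [-0.004, 0.964, 0.002, 0.266]
contact_force: [0.3, -0.1, 0.6]
finger_gap: 0.064
17.15 gap 0.06398335658927655 F tool [-0.5 -0.1 -0.4] T tool [0.02 0.27 0.02]
(array([0.0173, 0.0004, 0.1543]), array([0.0021, 0.0401, 0.0005]))
(array([-0.0505,  0.0797,  0.0002]), array([0.002 , 0.5391, 0.001 ]))
```

```bash
python3 -m jog '-0.5 -0.01 0.05 -0.03 0 0.15 0; -0.5 -0.03 0.09 -0.02 0 0.3 0; -0.5 -0.05 0.1 0 0 0.45 0; -0.5 -0.05 0.1 0 0 0.54 0; -0.5 -0.05 0.1 0 0 0.54 0; -0.5 -0.05 0.1 0 0 0.54 0; -0.5 -0.05 0.1 0 0 0.54 0'
python3 - <<'E'
from h import *
import pickle
c=snap('wrist','w10');pickle.dump(c,open('w10.pkl','wb'));q=proj(c,[MO])[0].astype(int);print(q)
im=cv2.imread('pics/raw_w10.png');x0,y0=max(q[0]-90,0),max(q[1]-110,0);b=im[y0:y0+200,x0:x0+190];print(x0,y0)
a=cv2.convertScaleAbs(cv2.resize(b,None,fx=3,fy=3,interpolation=cv2.INTER_CUBIC),alpha=1.6,beta=20)
cv2.imwrite('pics/c10.png',a[:600,:800])
s=snap('scene','s10');snap('top','t10')
for n in('scene','top'):
    A=cv2.imread(f'pics/raw_{n}0.png').astype(int);B=cv2.imread(f'pics/raw_{n[0]}10.png').astype(int)
    m=(abs(A-B).max(2)>40).astype(np.uint8);k,_,st,ce=cv2.connectedComponentsWithStats(m)
    print(n,[(ce[i].round().tolist(),st[i,4]) for i in range(1,k) if st[i,4]>25])
E
```

```text
time: 18.02
position: [0.5286, 0.3298, 0.3283]
tool_rot: [-0.005, 1.0, -0.0, -0.001]
contact_force: [-0.2, -0.3, -1.0]
finger_gap: 0.0643
[208 226]
118 116
scene [([162.0, 54.0], np.int32(2261)), ([233.0, 55.0], np.int32(3433)), ([323.0, 5.0], np.int32(192)), ([351.0, 21.0], np.int32(1278)), ([397.0, 2.0], np.int32(82)), ([381.0, 29.0], np.int32(39)), ([348.0, 79.0], np.int32(1025)), ([392.0, 89.0], np.int32(990)), ([210.0, 102.0], np.int32(93)), ([384.0, 125.0], np.int32(36)), ([144.0, 129.0], np.int32(47)), ([151.0, 143.0], np.int32(81)), ([214.0, 141.0], np.int32(39)), ([160.0, 155.0], np.int32(36)), ([383.0, 186.0], np.int32(388)), ([235.0, 279.0], np.int32(174)), ([265.0, 291.0], np.int32(374)), ([286.0, 304.0], np.int32(167))]
top [([119.0, 329.0], np.int32(68204)), ([49.0, 91.0], np.int32(301)), ([65.0, 102.0], np.int32(37)), ([216.0, 201.0], np.int32(788)), ([387.0, 213.0], np.int32(348)), ([154.0, 238.0], np.int32(184)), ([142.0, 254.0], np.int32(359)), ([395.0, 251.0], np.int32(102)), ([40.0, 248.0], np.int32(27)), ([158.0, 257.0], np.int32(195)), ([411.0, 443.0], np.int32(140)), ([336.0, 453.0], np.int32(159)), ([422.0, 472.0], np.int32(222)), ([410.0, 475.0], np.int32(31))]
```

View pics/c10.png

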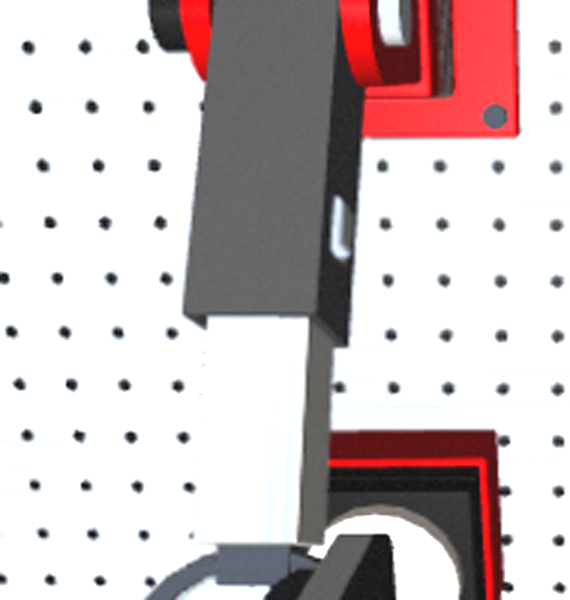

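The steel button is showing proud in the hole at (340,228) in the crop. The hand is clear and reads no force, so I'm handing in.

```bash
python3 -c "
from h import *
import pickle
c=pickle.load(open('w10.pkl','rb'));print(proj(c,[[.5226,.2126,.1934],[.5226,.2481,.1913]]),np.array([[183,315],[315,313]])/3+[118,116])
close_job()"
```

```text
[[179.51071521 220.88518257]
 [224.22948219 220.59063503]] [[179.         221.        ]
 [223.         220.33333333]]
the job is handed in; nothing more can be done
```

The magnifier is locked in the boom tube, released, and the job is handed in; no verdict was reported. I gripped the stem with one pad over the lens-side half of the button. I slid it nose first into the red boom's tube until the button's front edge should have been under the wall, then let go, regripped nearer the lens and pushed it home.

**One problem on the way:** after the regrip the stem bound about 13 mm in, because it had drooped in its clearance. The push reached about 56 N along the tube, so I eased the pitch and pushed on at about 20 N.

**Last checks:**
- **Latch:** a 35 N tug back moved the stem only 0.5 mm, and the last picture shows the button proud in the hole.
- **Boom:** the mouth's top corners are within about 1 px of where I measured them at the start, so it has not moved noticeably.
- **Hand:** it was clear of everything and read about 1 N or less.
- **Other things on the table:** I compared the scene and top pictures by automatic differencing only, and did not measure each item. Most changes were where the arm and magnifier had moved. A few in the top view, around the tray, I put down to the arm and its shadow without checking further.

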